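# Flip the middle stop down and butt the strip against it

### The job

Set the pine strip up for sawing to the middle length: push the middle one of the three flip stops on the fence over and fully down, then, with that stop down, push the strip flush against the fence and along it until its end butts against the stop. Nothing is picked up: the strip slides flat on the sawing board and is never lifted. Leave the other two stops flipped up and everything else where it is.

Things in the scene. Friction and masses are not known exactly. Their poses are not given: they have to be found in the camera images.
- sawboard: fixed grey sawing board 180 x 700 mm, top at 12 mm, lying across in front of the robot. Origin at table height under the front face of its fence, mid length; +x into the fence, +y to the left along it. The fence fills x = 0 to 32 mm, up to 57 mm high, full length: wood with a saw kerf at y = 30 mm on the left, aluminium extrusion with three alike flip stops on the right
- mid_hinge (a point): hinge axis of the middle flip stop, 14 mm in front of the fence face, 77 mm above the table, on the stop's centre line; axes as the sawing board's, the hinge turns about y. Behind it the stop's shoe (40 mm wide) carries a black knob: centre 32 mm behind the hinge, 28 mm across, top 7 mm above the hinge
- mid_tip (a point): tip of the middle stop's arm, turning with it: an aluminium bar 60 mm long from hinge to tip (own -z), 22 mm wide (11 mm either side in y), 16 mm thick (8 mm either side in own x). Arm down: the tip is 5 mm above the board, and the arm's left side is the face that the strip's end butts against
- mid_arm (a joint): arm of the middle flip stop; value = flip angle: 0 = hanging straight down in front of the fence (on its rest), 1.57 = level towards the operator (-x of the sawing board), 3.14 = straight up, at most 3.95 = leaning back over the knob. Starts at 3.45 to 3.9. Stiff hinge: it stays where it is left and must be pushed all the way (1 to 2 N near the tip)
- near_arm (a joint): arm of the stop nearest to the saw kerf, 70 to 160 mm to the left of the middle one, same build and same values; stays up
- far_arm (a joint): arm of the stop farthest from the saw kerf, 70 to 160 mm to the right of the middle one, same build and same values; stays up
- strip: pine strip 280 mm long (own y), 36 mm wide (own x), 20 mm high, about 110 g, lying flat on the sawing board in front of the fence, left of the stops, a little off the fence and askew. Origin: centre of its underside
- strip_end (a point): centre of the strip's right-hand end face, 140 mm from its centre along its own -y, half-way up
- strip_back_r (a point): right-hand end of the strip's long side that faces the fence, half-way up
- strip_back_l (a point): left-hand end of the strip's long side that faces the fence, half-way up
- square: try square lying on the front right of the sawing board: dark wooden stock 100 mm, steel blade 120 mm, 14 mm high; stays. Origin under the stock's centre
- offcut: short offcut of the same strip, 36 x 20 mm, standing 48 mm tall near the front edge of the sawing board, right of the middle; stays. Origin: centre of its underside
- saw: pull saw lying behind the sawing board, 480 mm long, 24 mm high; stays. Origin on the table at mid length
- finial: turned wooden finial, 48 mm across, standing 98 mm tall in front of the sawing board, right of the middle; stays. Origin: centre of its underside
- tape: tape measure 66 x 36 mm, standing 62 mm tall behind the sawing board on the right; stays. Origin: centre of its underside
- mallet: wooden mallet lying in front left, 310 mm long, 50 mm high; stays. Origin on the table under its head

How it is judged:
On the way, in this order (a step that is already met when the one before it is completed fails the run):
1. the middle stop is flipped fully down (value of joint mid_arm below 0.12 rad), for 0.2 s.
2. the strip is flush with the fence and butted against the middle stop (value of joint mid_arm below 0.12 rad and x of each of strip_back_r, strip_back_l in the frame of sawboard above -0.003 m and y of strip_end in the frame of mid_hinge between 0.0085 and 0.0145 m and height (world z) of strip below 0.016 m and angle between strip's own z axis and vertical below 0.03 rad), for 0.2 s.
At the end, for the whole second after the job is handed in: the middle stop is fully down (within 0.12 rad), the strip lies flat and still with its whole back side within 3 mm of the fence and its end within 3.5 mm of the stop's side, the other two stops are still up (all of step 2 and value of joint each of near_arm, far_arm above 3.2 rad and linear speed of strip below 0.01 m/s); the robot touches nothing.
It fails at once if the strip is lifted or tipped off the sawing board (height (world z) of strip above 0.02 m or angle between strip's own z axis and vertical above 0.12 rad).
It fails at once if one of the other two stops is flipped (value of joint any of near_arm, far_arm below 3.2 rad).
It fails at once if something else on the bench is pushed out of its place (over 15 mm) (distance of any of square, offcut, saw, finial, tape, mallet from where it was at the start of the episode above 0.015 m).
It also fails if it takes over 72 s, if anything falls off the work surface, if the arm or the gripper's body presses on something with over 40 N, if the wrist force passes 120 N, or if a joint passes its speed limit or range.

### The arm

A 7-joint arm with a two-finger parallel gripper is mounted at the origin on the work surface. World frame = base frame: x ahead of the robot, y to its left, z up, the work surface at z = 0. Lengths are in m, angles in rad, forces in N, time in s.
With the tool pointing down it reaches from about 0.4 to 0.85 m from the base axis. Payload 10.4 kg.
Tool frame: the origin (TCP) lies between the finger pads; the fingertips stand 11 mm ahead of it and the grasp point (between the pads) lies 8 mm behind it (r.tcp_to_tips is the distance from the TCP to the fingertips, in m); z points along the fingers, y is the line along which they close (so a half turn about z gives the same grasp; the last joint's range is limited). The gripper opens to 87 mm and grips with 3 to 60 N. Pads are 19 mm wide; open, the fingers measure 117 mm over their backs; the gripper's body (75 mm by 190 mm) begins 51 mm behind the grasp point.
Start: joints at [-1.324, 0.332, -0.065, 1.46, 0.022, 1.35, -0.088], TCP at [0.167, 0.602, 0.234] pointing down, gripper open.
Joint ranges: [-2.6, 2.6], [-0.5, 2.12], [-1.47, 1.34], [0.16, 2.42], [-1.27, 4.41], [0.06, 2.06], [-2.6, 2.6]. Speed limits (rad/s): [2.22, 2.22, 2.79, 2.79, 3.14, 3.14, 3.14].

### API

Orientations are given as a unit quaternion [x, y, z, w].
In Python, from bench import r gives the robot as it stands. The module is installed in compiled form; this text tells all that it offers.
- The arm moves only by the shell command python3 -m crank 'ROWS' [FORCE]. ROWS is JSON, a list of rows, each an object of numbers: "claw": the closure, from -1 (fully open) to 1 (shut); "dx", "dy", "dz": the shift along the tool's x, y, z each as a share of 3 cm, from -1 to 1; "ax", "ay", "az": the turn, a rotation vector about the tool's x, y, z each as a share of 6 degrees, from -1 to 1. A call has 1 to 8 rows; each row shifts and turns the commanded pose from where the row before left it, along the tool's axes as they then stand; what a row does not reach is not made up. A row lasts 1/12 s, in which the tool goes at most 41.7 mm and 7.16 degrees, less where a joint would pass 70% of its speed; a pose out of reach is approached as far as the arm can. A call with a number of a shift or a turn outside -1 to 1 is refused whole. A call with a gripper value outside its range is refused whole. The fingers move at their own pace and stop on an object; FORCE is the grip in N (left out, the last holds). Time passes only in rows, so rows that do not move let the fingers close. It gives the time, the measured TCP pose, the force, the opening and the grip force at its end, in the units of the state.
- r.read_state(): the state, without advancing time (a new reading comes with each control period).
- r.camera(name): name is "side" or "top" or "wrist"; returns a dict with "color" (384x512x3 uint8, red, green, blue), "mtx" (3x3 intrinsics, pixels), "R" (3x3) and "t" (3): a world point X has camera coordinates R X + t; the wrist camera has in their place "hand_eye" (4x4, takes a point from camera to tool coordinates, whose origin is the TCP and whose axes are the flange's). Camera axes: x right, y down, z forward; pixel columns grow to the right and rows downward; lengths in m; the calibration is good to about 2 mm. The wrist camera is an equidistant fisheye: a pixel r from the principal point sees the ray r / f radians off the axis. A picture is of the moment at which its call begins: read the wrist's pose just before it. There is no depth.
- r.close_job(): hands the job in; it is judged then, once.
The state is a dict: "time": time; "joint_positions": joint angles; "joint_vel": joint speeds; "joint_torque": joint torques, N m; "ee_pos": TCP position; "eef_rot": TCP orientation; "ft_force": force on the tool from outside, world axes, zero at the start; "torque": the same for the moment, N m; "width": finger opening in m; "grip_force": force on a finger pad.
Only numpy, scipy, OpenCV 4.12 (cv2) and the standard library are available. Lean on these libraries where they do the work, as an engineer would, in place of code of your own. Each camera call takes 0.05 s, during which the arm holds its last target. There are 200 camera calls.

## Working session

There is one attempt and no reset: what is moved stays moved. The work goes in short steps, Python scripts to look and compute and a shell command to move; the robot and the scene stay as the last step left them, time stands still between calls to the robot, and variables do not carry over. Pictures are saved under pics/ and viewed, at most 10 in all, crops included, and the job is handed in when it is done.

```bash
mkdir -p pics
python3 - <<'E'
from bench import r
import cv2
s=r.read_state();print({k:s[k] for k in('time','ee_pos','eef_rot','width','ft_force')},r.tcp_to_tips)
for n in('top','side'):
    c=r.camera(n);cv2.imwrite(f'pics/{n}0.png',c['color'][:,:,::-1]);print(n,c['mtx'],c['R'],c['t'])
E
```

```text
{'time': 0.0, 'ee_pos': array([0.16649789, 0.60204095, 0.23277191]), 'eef_rot': array([ 1.34478615e-01,  9.90916255e-01, -6.89993623e-04, -4.88732216e-05]), 'width': 0.08680927610679716, 'ft_force': array([-0.90968591, -0.56078679, -0.6127665 ])} 0.011
top [[359.91132384   0.         257.56947945]
 [  0.         359.91132384 194.38790359]
 [  0.           0.           1.        ]] [[-0.07594994 -0.99710022  0.00477019]
 [-0.97292885  0.07305987 -0.21925264]
 [ 0.21826834 -0.02129328 -0.97565646]] [0.07339854 0.52132553 0.96756814]
side [[364.17798915   0.         255.47869352]
 [  0.         364.17798915 187.31179096]
 [  0.           0.           1.        ]] [[ 0.85231537 -0.52301734 -0.00337131]
 [-0.30298317 -0.48847042 -0.81828958]
 [ 0.42633286  0.69846224 -0.5747963 ]] [-0.39910108  0.22810727  0.65369169]
```

View pics/top0.png

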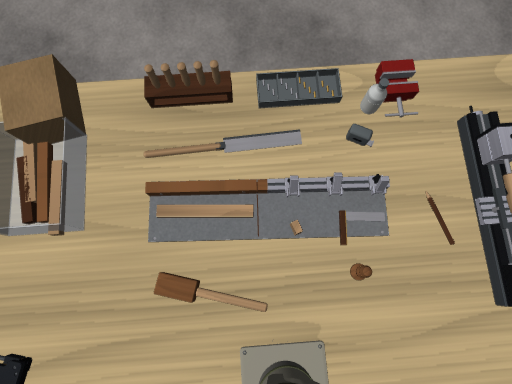

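View pics/side0.png

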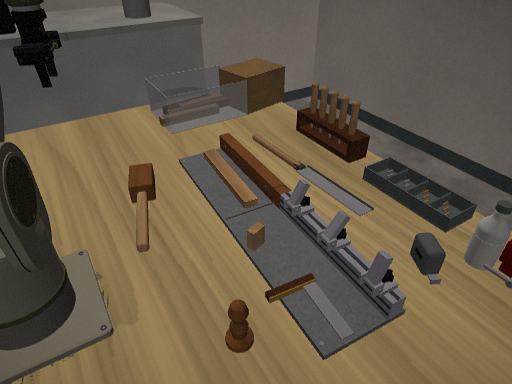

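The top view shows the board at px (148–388, 180–240), the strip at (157–253, 211) and the stops at about x=292, 336 and 379. I'll enlarge both views.

Run:
```python
import cv2,numpy as np
t=cv2.imread('pics/top0.png')[168:248,140:400];s=cv2.imread('pics/side0.png')[170:320,265:415]
cv2.imwrite('pics/c1.png',cv2.resize(t,None,fx=3,fy=3,interpolation=cv2.INTER_CUBIC))
cv2.imwrite('pics/c2.png',cv2.resize(s,None,fx=4,fy=4,interpolation=cv2.INTER_CUBIC))
```

```text
(no output)
```

View pics/c1.png

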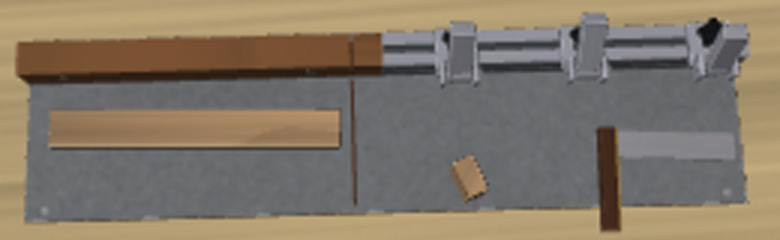

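View pics/c2.png

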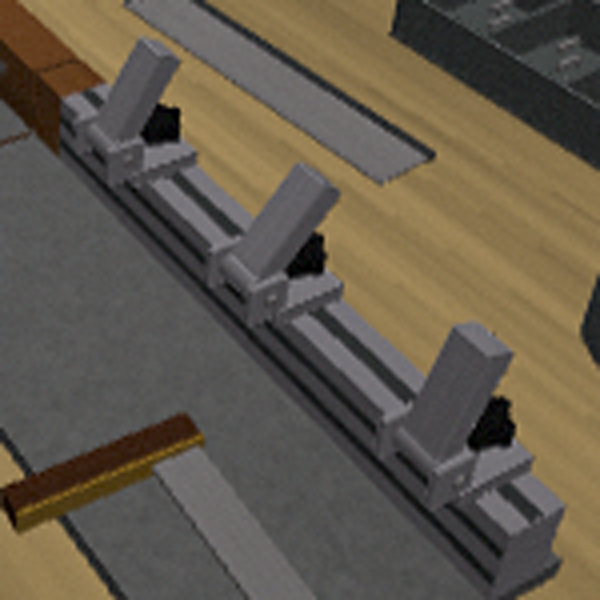

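The crops show the board's front corners at c1 (25,220) and (746,201), the kerf at x≈354, the strip at (50–340, 110–149) and the middle stop at x≈590. In c2 its hinge is at about (238,280) and its tip at (318,182).

```bash
cat > h.py <<'E'
import numpy as np,cv2
from scipy.optimize import least_squares
from scipy.spatial.transform import Rotation as Rot
CT=dict(K=np.array([[359.911,0,257.569],[0,359.911,194.388],[0,0,1]]),R=np.array([[-0.07594994,-0.99710022,0.00477019],[-0.97292885,0.07305987,-0.21925264],[0.21826834,-0.02129328,-0.97565646]]),t=np.array([0.07339854,0.52132553,0.96756814]))
CS=dict(K=np.array([[364.178,0,255.4787],[0,364.178,187.3118],[0,0,1]]),R=np.array([[0.85231537,-0.52301734,-0.00337131],[-0.30298317,-0.48847042,-0.81828958],[0.42633286,0.69846224,-0.5747963]]),t=np.array([-0.39910108,0.22810727,0.65369169]))
def proj(C,X):
    p=(np.atleast_2d(X)@C['R'].T+C['t'])@C['K'].T; return p[:,:2]/p[:,2:]
def onz(C,uv,z):
    d=C['R'].T@np.linalg.solve(C['K'],[*uv,1]);o=-C['R'].T@C['t'];return o+d*(z-o[2])/d[2]
def B2W(p,X):
    X=np.atleast_2d(X);c,s=np.cos(p[2]),np.sin(p[2])
    return np.c_[p[0]+c*X[:,0]-s*X[:,1],p[1]+s*X[:,0]+c*X[:,1],X[:,2]]
def W2B(p,X):
    c,s=np.cos(p[2]),np.sin(p[2]);d=np.array(X)[:2]-p[:2];return np.array([c*d[0]+s*d[1],-s*d[0]+c*d[1]])
E
python3 - <<'E'
from h import *
c1=lambda u,v:(u/3+140-.33,v/3+168-.33); c2=lambda u,v:(u/4+265-.37,v/4+170-.37)
M=[((-.148,.35,.012),c1(25,220)),((-.148,-.35,.012),c1(746,201)),((-.148,.03,.012),c1(355,207)),((.032,.35,.057),c1(18,42)),((0,.35,.057),c1(20,77)),((0,.03,.057),c1(352,66))]
X=np.array([m[0] for m in M]);U=np.array([m[1] for m in M])
f=lambda p:(proj(CT,B2W(p,X))-U).ravel()
q=least_squares(f,[.55,0,0]);p=q.x;print(p,q.fun.round(1))
for n,uv in dict(tl=(50,110),tr=(340,110),br=(340,149),bl=(50,147)).items():print(n,W2B(p,onz(CT,c1(*uv),.032)))
for n,u in dict(near=(118,152),mid=(238,282),far=(415,458)).items():print(n,'side hinge',W2B(p,onz(CS,c2(*u),.077)))
# joint fit hinge y & arm angle for middle: tip end face centre
tipS=c2(318,182);tipT=c1(593,19)
g=lambda v:np.r_[proj(CS,B2W(p,[-.014-.06*np.sin(v[1]),v[0],.077-.06*np.cos(v[1])]))[0]-tipS,proj(CT,B2W(p,[-.014-.06*np.sin(v[1]),v[0],.077-.06*np.cos(v[1])]))[0]-tipT]
q=least_squares(g,[-.2,3.6]);print('y,ang',q.x,q.fun)
np.save('p.npy',p)
y=q.x[0];print('world hinge,tip',B2W(p,[[-.014,y,.077],[-.014-.06*np.sin(q.x[1]),y,.077-.06*np.cos(q.x[1])]]))
for n,X in dict(sq=(610,180),off=(468,182)).items():print(n,W2B(p,onz(CT,c1(*X),.02)))
print(W2B(p,onz(CT,(360,271),.03)),'finial')
E
```

```text
[ 0.54724548  0.00389713 -0.03602897] [ 0.1  3.4  1.   0.1  0.9  3.3 -0.5 -1.6 -1.5 -2.5 -0.  -3. ]
tl [-0.03529471  0.32332253]
tr [-0.04624041  0.04324254]
br [-0.08435466  0.04466158]
bl [-0.07150547  0.32254325]
near side hinge [-0.02407739 -0.07863841]
mid side hinge [-0.03112202 -0.19010929]
far side hinge [-0.03329911 -0.31120842]
y,ang [-0.19182607  3.51291515] [ 0.29143449 -3.62048149  2.55937016 -0.13530486]
world hinge,tip [[ 0.52634476 -0.18730015  0.077     ]
 [ 0.54810152 -0.18808437  0.1329109 ]]
sq [-0.12293185 -0.21489079]
off [-0.11946232 -0.07758279]
[-0.24736722 -0.24876964] finial
```

```bash
python3 -m crank '[{"claw":1,"az":0.98},{"claw":1,"az":0.98},{"claw":1,"az":0.98},{"claw":1,"az":0.98},{"claw":1,"az":0.98},{"claw":1,"az":0.98},{"claw":1,"az":0.98},{"claw":1,"az":0.98}]' 20
python3 -m crank '[{"claw":1,"az":0.98},{"claw":1,"az":0.98},{"claw":1,"az":0.98},{"claw":1,"az":0.98},{"claw":1,"az":0.98},{"claw":1,"dx":-0.9,"dy":0.9,"dz":-0.4},{"claw":1,"dx":-0.9,"dy":0.9,"dz":-0.4},{"claw":1,"dx":-0.9,"dy":0.9,"dz":-0.4}]'
python3 -m crank '[{"claw":1,"dx":-0.9,"dy":0.9,"dz":-0.4},{"claw":1,"dx":-0.9,"dy":0.9},{"claw":1,"dx":-0.9,"dy":0.9},{"claw":1,"dx":-0.9,"dy":0.9},{"claw":1,"dx":-0.9,"dy":0.9},{"claw":1,"dx":-0.9,"dy":0.9},{"claw":1,"dx":-0.9,"dy":0.9},{"claw":1,"dx":-0.9,"dy":0.9}]'
python3 -m crank '[{"claw":1,"dx":-0.9,"dy":0.4},{"claw":1,"dx":-1},{"claw":1,"dx":-1},{"claw":1,"dx":-1},{"claw":1,"dx":-1},{"claw":1,"dx":-1},{"claw":1,"dx":-1},{"claw":1,"dx":-1}]'
```

```text
invalid input at $[0]: expected keys claw, dx, dy, dz, ax, ay, az
invalid input at $[0]: expected keys claw, dx, dy, dz, ax, ay, az
invalid input at $[0]: expected keys claw, dx, dy, dz, ax, ay, az
invalid input at $[0]: expected keys claw, dx, dy, dz, ax, ay, az
```

```bash
python3 -m crank '[{"claw":1,"dx":0,"dy":0,"dz":0,"ax":0,"ay":0,"az":1},{"claw":1,"dx":0,"dy":0,"dz":0,"ax":0,"ay":0,"az":1},{"claw":1,"dx":0,"dy":0,"dz":0,"ax":0,"ay":0,"az":1},{"claw":1,"dx":0,"dy":0,"dz":0,"ax":0,"ay":0,"az":1},{"claw":1,"dx":0,"dy":0,"dz":0,"ax":0,"ay":0,"az":1},{"claw":1,"dx":0,"dy":0,"dz":0,"ax":0,"ay":0,"az":1},{"claw":1,"dx":0,"dy":0,"dz":0,"ax":0,"ay":0,"az":1},{"claw":1,"dx":0,"dy":0,"dz":0,"ax":0,"ay":0,"az":1}]' 20
python3 -m crank '[{"claw":1,"dx":0,"dy":0,"dz":0,"ax":0,"ay":0,"az":1},{"claw":1,"dx":0,"dy":0,"dz":0,"ax":0,"ay":0,"az":1},{"claw":1,"dx":0,"dy":0,"dz":0,"ax":0,"ay":0,"az":1},{"claw":1,"dx":0,"dy":0,"dz":0,"ax":0,"ay":0,"az":1},{"claw":1,"dx":0,"dy":0,"dz":0,"ax":0,"ay":0,"az":0.8},{"claw":1,"dx":-0.9,"dy":0.9,"dz":-0.4,"ax":0,"ay":0,"az":0},{"claw":1,"dx":-0.9,"dy":0.9,"dz":-0.4,"ax":0,"ay":0,"az":0},{"claw":1,"dx":-0.9,"dy":0.9,"dz":-0.4,"ax":0,"ay":0,"az":0}]'
```

```text
time: 0.77
ee_pos: [0.1665, 0.6022, 0.2331]
eef_rot: [0.528, 0.849, -0.0, 0.0]
ft_force: [0.4, -0.2, -0.2]
width: 0.0417
grip_force: 0.0
time: 1.43
ee_pos: [0.2446, 0.517, 0.2692]
eef_rot: [0.72, 0.694, -0.001, 0.0]
ft_force: [0.9, -0.2, 0.9]
width: 0.0009
grip_force: 0.0
```

```bash
python3 -m crank '[{"claw":1,"dx":-0.9,"dy":0.9,"dz":-0.3,"ax":0,"ay":0,"az":0},{"claw":1,"dx":-0.9,"dy":0.9,"dz":0,"ax":0,"ay":0,"az":0},{"claw":1,"dx":-0.9,"dy":0.9,"dz":0,"ax":0,"ay":0,"az":0},{"claw":1,"dx":-0.9,"dy":0.9,"dz":0,"ax":0,"ay":0,"az":0},{"claw":1,"dx":-0.9,"dy":0.9,"dz":0,"ax":0,"ay":0,"az":0},{"claw":1,"dx":-0.9,"dy":0.9,"dz":0,"ax":0,"ay":0,"az":0},{"claw":1,"dx":-0.9,"dy":0.9,"dz":0,"ax":0,"ay":0,"az":0},{"claw":1,"dx":-0.9,"dy":0.9,"dz":0,"ax":0,"ay":0,"az":0}]'
python3 -m crank '[{"claw":1,"dx":-1,"dy":0.3,"dz":0,"ax":0,"ay":0,"az":0},{"claw":1,"dx":-1,"dy":0,"dz":0,"ax":0,"ay":0,"az":0},{"claw":1,"dx":-1,"dy":0,"dz":0,"ax":0,"ay":0,"az":0},{"claw":1,"dx":-1,"dy":0,"dz":0,"ax":0,"ay":0,"az":0},{"claw":1,"dx":-1,"dy":0,"dz":0,"ax":0,"ay":0,"az":0},{"claw":1,"dx":-1,"dy":0,"dz":0,"ax":0,"ay":0,"az":0},{"claw":1,"dx":-1,"dy":0,"dz":0,"ax":0,"ay":0,"az":0},{"claw":1,"dx":-1,"dy":0,"dz":0,"ax":0,"ay":0,"az":0}]'
```

```text
time: 2.1
ee_pos: [0.4525, 0.2922, 0.2784]
eef_rot: [0.721, 0.693, -0.0, -0.0]
ft_force: [0.3, 0.1, -1.3]
width: 0.0003
grip_force: 0.0
time: 2.77
ee_pos: [0.4507, 0.0523, 0.2783]
eef_rot: [0.721, 0.693, -0.0, -0.0]
ft_force: [0.8, -0.4, 0.7]
width: 0.0005
grip_force: 0.0
```

```bash
python3 -m crank '[{"claw":1,"dx":-1,"dy":0,"dz":0,"ax":0,"ay":0,"az":0},{"claw":1,"dx":-1,"dy":0,"dz":0,"ax":0,"ay":0,"az":0},{"claw":1,"dx":-1,"dy":0,"dz":0,"ax":0,"ay":0,"az":0},{"claw":1,"dx":-1,"dy":0,"dz":0,"ax":0,"ay":0,"az":0},{"claw":1,"dx":-1,"dy":0,"dz":0,"ax":0,"ay":0,"az":0},{"claw":1,"dx":-1,"dy":0,"dz":0,"ax":0,"ay":0,"az":0},{"claw":1,"dx":-0.8,"dy":0,"dz":0,"ax":0,"ay":0,"az":0},{"claw":1,"dx":0,"dy":0,"dz":0,"ax":0,"ay":0,"az":0}]'
python3 - <<'E'
from bench import r
import cv2,numpy as np,pickle
s=r.read_state();c=r.camera('wrist');print(s['ee_pos'],s['eef_rot'],c['mtx'],c['hand_eye'])
pickle.dump((s,c),open('w1.pkl','wb'))
cv2.imwrite('pics/w1.png',cv2.resize(c['color'][:,:,::-1],(768,576)))
E
```

```text
time: 3.43
ee_pos: [0.4421, -0.1551, 0.2786]
eef_rot: [0.723, 0.691, -0.0, 0.0]
ft_force: [0.2, -0.2, 0.0]
width: 0.0006
grip_force: 0.0
[ 0.44206357 -0.15507362  0.27860785] [ 7.23185871e-01  6.90653395e-01 -3.29376174e-05  2.88511227e-04] [[297.31863964   0.         259.20295476]
 [  0.         297.31863964 192.13678386]
 [  0.           0.           1.        ]] [[ 9.94953910e-04 -9.61156594e-01 -2.76001833e-01  7.64100230e-02]
 [ 9.99998830e-01  1.27709909e-03 -8.42528687e-04  2.08708820e-06]
 [ 1.16228369e-03 -2.76000672e-01  9.61156740e-01 -1.51291279e-01]
 [ 0.00000000e+00  0.00000000e+00  0.00000000e+00  1.00000000e+00]]
```

View pics/w1.png

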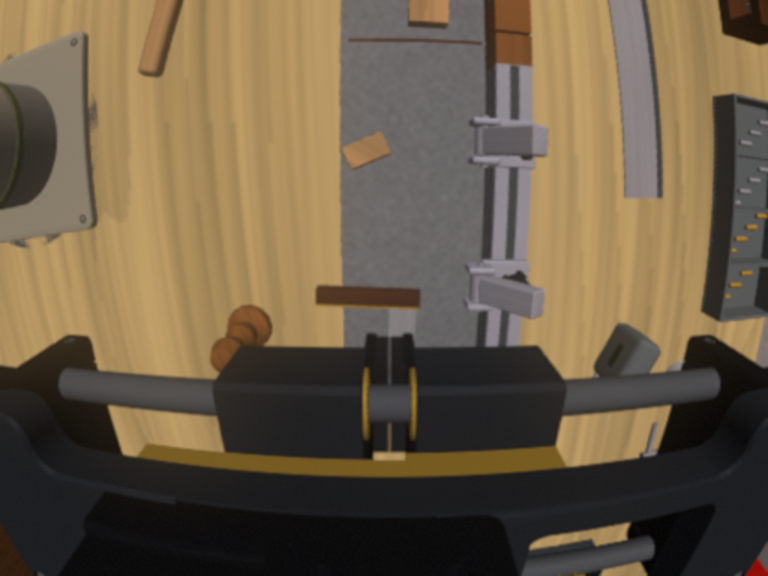

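The wrist view shows the middle stop with ears at about (470,267) and (468,303) and its tip at (541,301). The near stop's ears are at v=121 and 161. The fence base line is at u≈486.

```bash
cat >> h.py <<'E'
def wray(s,c,uv):
    d=(np.array(uv)-c['mtx'][:2,2])/c['mtx'][0,0];a=np.hypot(*d);v=np.r_[d/a*np.sin(a),np.cos(a)]
    H=c['hand_eye'];Rt=Rot.from_quat(s['eef_rot']).as_matrix()
    return Rt@H[:3,3]+s['ee_pos'],Rt@H[:3,:3]@v
def wz(s,c,uv,z):
    o,d=wray(s,c,uv);return o+d*(z-o[2])/d[2]
E
python3 - <<'E'
from h import *;import pickle
s,c=pickle.load(open('w1.pkl','rb'));p=np.load('p.npy')
for n,u,z in[('midhinge',(478,285),.077),('ear+',(470,267),.077),('ear-',(468,303),.077),('nearhinge',(483,141),.077),('tip@.13',(541,301),.13),('fencebase',(486,70),.012),('fencebase',(486,230),.012),('fencetop_back',(531,100),.057),('fencetop_back',(526,250),.057),('front',(342,30),.012),('front',(343,280),.012),('kerf',(415,41),.012),('strip br',(408,24),.032),('strip tr',(448,25),.032)]:
    X=wz(s,c,((u[0]+.5)/1.5-.5,(u[1]+.5)/1.5-.5),z);print(n,X.round(4),W2B(p,X).round(4))
E
```

```text
midhinge [ 0.5148 -0.1804  0.077 ] [-0.0258 -0.1853]
ear+ [ 0.5079 -0.1647  0.077 ] [-0.0332 -0.1699]
ear- [ 0.5064 -0.1957  0.077 ] [-0.0337 -0.201 ]
nearhinge [ 0.5202 -0.0624  0.077 ] [-0.0247 -0.0673]
tip@.13 [ 0.5524 -0.1794  0.13  ] [ 0.0118 -0.183 ]
fencebase [0.5398 0.0094 0.012 ] [-0.0076  0.0052]
fencebase [ 0.5353 -0.1446  0.012 ] [-0.0066 -0.1488]
fencetop_back [ 0.568  -0.0252  0.057 ] [ 0.0218 -0.0283]
fencetop_back [ 0.5621 -0.1561  0.057 ] [ 0.0206 -0.1593]
front [0.4073 0.0531 0.012 ] [-0.1416  0.0442]
front [ 0.3954 -0.1882  0.012 ] [-0.1448 -0.1974]
kerf [0.4745 0.0382 0.012 ] [-0.0739  0.0317]
strip br [0.4677 0.0493 0.032 ] [-0.0811  0.0425]
strip tr [0.5033 0.048  0.032 ] [-0.0455  0.0425]
```

```bash
python3 -m crank '[{"claw":1,"dx":-0.13,"dy":1,"dz":0,"ax":0,"ay":0,"az":0},{"claw":1,"dx":-0.13,"dy":1,"dz":0,"ax":0,"ay":0,"az":0},{"claw":1,"dx":-0.13,"dy":1,"dz":0,"ax":0,"ay":0,"az":0},{"claw":1,"dx":-0.13,"dy":1,"dz":0,"ax":0,"ay":0,"az":0},{"claw":1,"dx":-0.13,"dy":1,"dz":0,"ax":0,"ay":0,"az":0},{"claw":1,"dx":0,"dy":0,"dz":0.9,"ax":0,"ay":0,"az":0},{"claw":1,"dx":0,"dy":0,"dz":0.9,"ax":0,"ay":0,"az":0},{"claw":1,"dx":0,"dy":0,"dz":0,"ax":0,"ay":0,"az":0}]'
python3 - <<'E'
from bench import r
import cv2
c=r.camera('side');cv2.imwrite('pics/s1.png',cv2.resize(c['color'][100:320,240:480,::-1],None,fx=2.5,fy=2.5,interpolation=cv2.INTER_CUBIC))
E
```

```text
time: 4.15
ee_pos: [0.5905, -0.1733, 0.2187]
eef_rot: [0.721, 0.693, -0.003, -0.003]
ft_force: [-0.2, -0.1, -1.2]
width: 0.0004
grip_force: 0.0
```

View pics/s1.png

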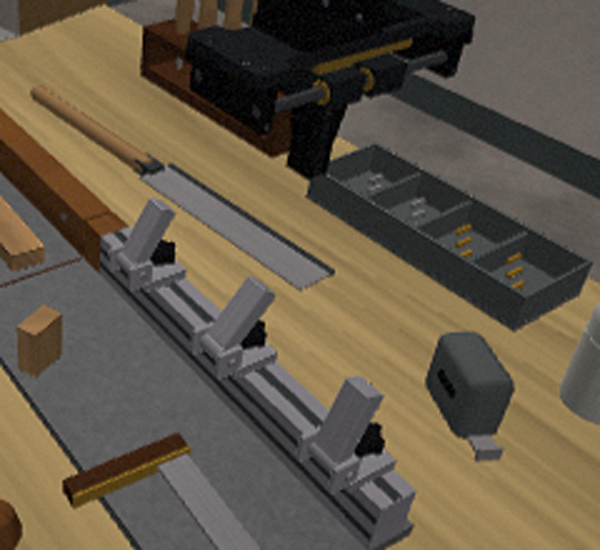

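The closed fingers hang behind and above the middle stop, with the tip near (305,175). I'll go down and push forward.

```bash
python3 -m crank '[{"claw":1,"dx":-0.3,"dy":0,"dz":0.85,"ax":0,"ay":0,"az":0},{"claw":1,"dx":0,"dy":0,"dz":0.85,"ax":0,"ay":0,"az":0},{"claw":1,"dx":0,"dy":0,"dz":0.85,"ax":0,"ay":0,"az":0},{"claw":1,"dx":0,"dy":0,"dz":0.8,"ax":0,"ay":0,"az":0},{"claw":1,"dx":0,"dy":0,"dz":0,"ax":0,"ay":0,"az":0}]'
python3 -m crank '[{"claw":1,"dx":0,"dy":-0.5,"dz":0,"ax":0,"ay":0,"az":0},{"claw":1,"dx":0,"dy":-0.5,"dz":0,"ax":0,"ay":0,"az":0},{"claw":1,"dx":0,"dy":-0.5,"dz":0,"ax":0,"ay":0,"az":0},{"claw":1,"dx":0,"dy":-0.5,"dz":0,"ax":0,"ay":0,"az":0}]'
python3 -m crank '[{"claw":1,"dx":0,"dy":-0.4,"dz":0,"ax":0,"ay":0,"az":0},{"claw":1,"dx":0,"dy":-0.4,"dz":0,"ax":0,"ay":0,"az":0},{"claw":1,"dx":0,"dy":-0.4,"dz":0,"ax":0,"ay":0,"az":0},{"claw":1,"dx":0,"dy":-0.4,"dz":0,"ax":0,"ay":0,"az":0}]'
python3 - <<'E'
from bench import r
import cv2
c=r.camera('side');cv2.imwrite('pics/s2.png',cv2.resize(c['color'][100:320,240:480,::-1],None,fx=2.5,fy=2.5,interpolation=cv2.INTER_CUBIC))
E
```

```text
time: 4.62
ee_pos: [0.5905, -0.1826, 0.1215]
eef_rot: [0.721, 0.693, -0.001, -0.002]
ft_force: [-0.3, 0.2, -0.3]
width: 0.0005
grip_force: 0.0
time: 4.95
ee_pos: [0.5331, -0.182, 0.127]
eef_rot: [0.721, 0.693, 0.002, 0.001]
ft_force: [1.0, -0.6, 1.5]
width: 0.0003
grip_force: 0.7
time: 5.28
ee_pos: [0.4849, -0.1801, 0.1266]
eef_rot: [0.721, 0.693, 0.002, 0.001]
ft_force: [0.9, -0.2, 0.1]
width: 0.0002
grip_force: 0.4
```

View pics/s2.png

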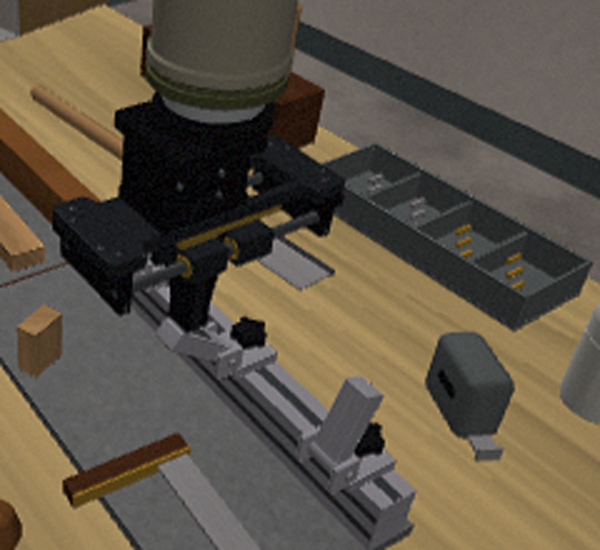

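The middle arm is now tilted well forward under the fingers at about (190,335). The far stop is untouched. Next I'll push it down along its arc.

```bash
python3 -m crank '[{"claw":1,"dx":0,"dy":-0.4,"dz":0.2,"ax":0,"ay":0,"az":0},{"claw":1,"dx":0,"dy":0,"dz":0.4,"ax":0,"ay":0,"az":0},{"claw":1,"dx":0,"dy":0,"dz":0.4,"ax":0,"ay":0,"az":0},{"claw":1,"dx":0,"dy":0,"dz":0.4,"ax":0,"ay":0,"az":0},{"claw":1,"dx":0,"dy":0,"dz":0.4,"ax":0,"ay":0,"az":0},{"claw":1,"dx":0,"dy":0,"dz":0.4,"ax":0,"ay":0,"az":0}]'
python3 -m crank '[{"claw":1,"dx":0,"dy":0.1,"dz":0.3,"ax":0,"ay":0,"az":0},{"claw":1,"dx":0,"dy":0.1,"dz":0.3,"ax":0,"ay":0,"az":0},{"claw":1,"dx":0,"dy":0.2,"dz":0.2,"ax":0,"ay":0,"az":0},{"claw":1,"dx":0,"dy":0.2,"dz":0,"ax":0,"ay":0,"az":0}]'
```

```text
time: 5.83
ee_pos: [0.4722, -0.1798, 0.0565]
eef_rot: [0.721, 0.693, -0.0, -0.0]
ft_force: [0.7, -0.5, 0.8]
width: 0.0006
grip_force: 0.4
time: 6.17
ee_pos: [0.4897, -0.1803, 0.0325]
eef_rot: [0.721, 0.693, -0.001, -0.001]
ft_force: [-1.8, -0.6, -0.4]
width: 0.0006
grip_force: 0.9
```

```bash
python3 -m crank '[{"claw":1,"dx":0,"dy":0.1,"dz":-0.2,"ax":0,"ay":0,"az":0},{"claw":1,"dx":0,"dy":0.1,"dz":0,"ax":0,"ay":0,"az":0},{"claw":1,"dx":0,"dy":0,"dz":0,"ax":0,"ay":0,"az":0}]'
python3 -m crank '[{"claw":1,"dx":0,"dy":0.1,"dz":0,"ax":0,"ay":0,"az":0},{"claw":1,"dx":0,"dy":0,"dz":0,"ax":0,"ay":0,"az":0}]'
python3 -m crank '[{"claw":1,"dx":0,"dy":0.1,"dz":0,"ax":0,"ay":0,"az":0},{"claw":1,"dx":0,"dy":0,"dz":0,"ax":0,"ay":0,"az":0}]'
python3 -m crank '[{"claw":1,"dx":0,"dy":0.1,"dz":0,"ax":0,"ay":0,"az":0},{"claw":1,"dx":0,"dy":0,"dz":0,"ax":0,"ay":0,"az":0}]'
```

```text
time: 6.42
ee_pos: [0.4939, -0.1808, 0.0397]
eef_rot: [0.721, 0.693, -0.001, -0.002]
ft_force: [-9.9, -0.7, -1.8]
width: 0.0003
grip_force: 4.5
time: 6.58
ee_pos: [0.4942, -0.1808, 0.0393]
eef_rot: [0.721, 0.692, -0.002, -0.004]
ft_force: [-22.5, 2.2, 6.6]
width: 0.0004
grip_force: 11.5
time: 6.75
ee_pos: [0.4944, -0.1807, 0.039]
eef_rot: [0.722, 0.692, -0.004, -0.007]
ft_force: [-36.9, 6.2, 21.9]
width: 0.0001
grip_force: 20.7
time: 6.92
ee_pos: [0.4945, -0.1807, 0.0389]
eef_rot: [0.722, 0.692, -0.005, -0.01]
ft_force: [-52.6, 9.8, 38.3]
width: 0.0001
grip_force: 30.2
```

```bash
python3 -m crank '[{"claw":1,"dx":0,"dy":-0.7,"dz":0,"ax":0,"ay":0,"az":0},{"claw":1,"dx":0,"dy":-0.8,"dz":0,"ax":0,"ay":0,"az":0},{"claw":1,"dx":0,"dy":-0.3,"dz":-1,"ax":0,"ay":0,"az":0},{"claw":1,"dx":0,"dy":0,"dz":-1,"ax":0,"ay":0,"az":0},{"claw":1,"dx":0,"dy":0,"dz":-1,"ax":0,"ay":0,"az":0},{"claw":1,"dx":0,"dy":0,"dz":-1,"ax":0,"ay":0,"az":0},{"claw":1,"dx":0.9,"dy":0,"dz":-0.5,"ax":0,"ay":0,"az":0},{"claw":1,"dx":1,"dy":0,"dz":0,"ax":0,"ay":0,"az":0}]'
python3 -m crank '[{"claw":1,"dx":1,"dy":0,"dz":0,"ax":0,"ay":0,"az":0},{"claw":1,"dx":1,"dy":0,"dz":0,"ax":0,"ay":0,"az":0},{"claw":1,"dx":1,"dy":0,"dz":0,"ax":0,"ay":0,"az":0},{"claw":1,"dx":1,"dy":0,"dz":0,"ax":0,"ay":0,"az":0},{"claw":1,"dx":1,"dy":0,"dz":0,"ax":0,"ay":0,"az":0},{"claw":1,"dx":1,"dy":0,"dz":0,"ax":0,"ay":0,"az":0},{"claw":1,"dx":1,"dy":0,"dz":0,"ax":0,"ay":0,"az":0},{"claw":1,"dx":1,"dy":0,"dz":0,"ax":0,"ay":0,"az":0}]'
python3 - <<'E'
from bench import r
import cv2,numpy as np
c=r.camera('side')['color'][140:320,200:460,::-1];t=r.camera('top')['color'][160:250,135:395,::-1]
cv2.imwrite('pics/s3.png',cv2.resize(np.vstack([c,t]),None,fx=2.2,fy=2.2,interpolation=cv2.INTER_CUBIC))
E
```

```text
time: 7.58
ee_pos: [0.4555, -0.1238, 0.1795]
eef_rot: [0.723, 0.691, 0.003, 0.002]
ft_force: [-0.1, 0.8, -0.5]
width: 0.0003
grip_force: 0.0
time: 8.25
ee_pos: [0.4633, 0.1195, 0.1764]
eef_rot: [0.721, 0.693, 0.001, -0.0]
ft_force: [0.6, 0.7, 0.2]
width: 0.0
grip_force: 0.0
```

View pics/s3.png

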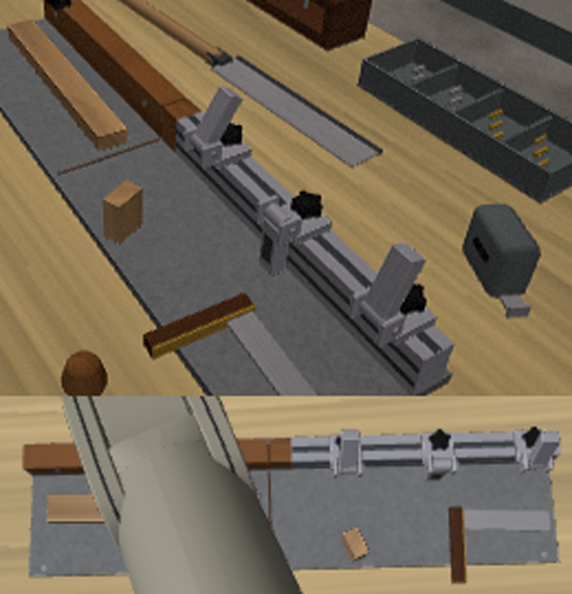

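The middle stop hangs straight down at about (272,245), and the near and far stops are still up. Now the strip: approach its front side and push it to the fence.

```bash
python3 -m crank '[{"claw":1,"dx":0.8,"dy":-0.4,"dz":0,"ax":0,"ay":0,"az":0},{"claw":1,"dx":0.8,"dy":-0.4,"dz":0,"ax":0,"ay":0,"az":0},{"claw":1,"dx":0.75,"dy":-0.3,"dz":0.5,"ax":0,"ay":0,"az":0},{"claw":1,"dx":0,"dy":0,"dz":1,"ax":0,"ay":0,"az":0},{"claw":1,"dx":0,"dy":0,"dz":1,"ax":0,"ay":0,"az":0},{"claw":1,"dx":0,"dy":0,"dz":1,"ax":0,"ay":0,"az":0},{"claw":1,"dx":0,"dy":0,"dz":0.9,"ax":0,"ay":0,"az":0},{"claw":1,"dx":0,"dy":0,"dz":0.4,"ax":0,"ay":0,"az":0}]'
python3 -m crank '[{"claw":1,"dx":0,"dy":0,"dz":0,"ax":0,"ay":0,"az":0}]'
```

```text
time: 9.02
ee_pos: [0.4319, 0.1887, 0.0291]
eef_rot: [0.721, 0.693, -0.001, 0.0]
ft_force: [-0.8, -0.8, 0.1]
width: 0.0003
grip_force: 0.0
time: 9.1
ee_pos: [0.4318, 0.1885, 0.0295]
eef_rot: [0.721, 0.693, -0.002, 0.0]
ft_force: [0.1, -0.0, 0.3]
width: 0.0005
grip_force: 0.0
```

```bash
python3 -m crank '[{"claw":1,"dx":0,"dy":0.3,"dz":0,"ax":0,"ay":0,"az":0},{"claw":1,"dx":0,"dy":0.3,"dz":0,"ax":0,"ay":0,"az":0},{"claw":1,"dx":0,"dy":0.3,"dz":0,"ax":0,"ay":0,"az":0},{"claw":1,"dx":0,"dy":0.3,"dz":0,"ax":0,"ay":0,"az":0},{"claw":1,"dx":0,"dy":0.3,"dz":0,"ax":0,"ay":0,"az":0},{"claw":1,"dx":0,"dy":0.15,"dz":0,"ax":0,"ay":0,"az":0},{"claw":1,"dx":0,"dy":0.1,"dz":0,"ax":0,"ay":0,"az":0}]'
python3 -m crank '[{"claw":1,"dx":0,"dy":0.1,"dz":0,"ax":0,"ay":0,"az":0},{"claw":1,"dx":0,"dy":0.1,"dz":0,"ax":0,"ay":0,"az":0}]'
python3 -m crank '[{"claw":1,"dx":0,"dy":0.1,"dz":0,"ax":0,"ay":0,"az":0},{"claw":1,"dx":0,"dy":0.1,"dz":0,"ax":0,"ay":0,"az":0}]'
```

```text
time: 9.68
ee_pos: [0.4859, 0.1874, 0.0312]
eef_rot: [0.721, 0.693, 0.0, 0.0]
ft_force: [-1.6, 1.1, 1.0]
width: 0.0003
grip_force: 0.6
time: 9.85
ee_pos: [0.4909, 0.1873, 0.0309]
eef_rot: [0.721, 0.693, -0.0, -0.0]
ft_force: [-1.1, -0.2, 1.3]
width: 0.0004
grip_force: 0.6
time: 10.02
ee_pos: [0.4971, 0.1871, 0.031]
eef_rot: [0.721, 0.693, -0.0, -0.0]
ft_force: [-0.2, 0.2, 0.0]
width: 0.0006
grip_force: 0.3
```

```bash
python3 -m crank '[{"claw":1,"dx":0,"dy":0.1,"dz":0,"ax":0,"ay":0,"az":0},{"claw":1,"dx":0,"dy":0,"dz":0,"ax":0,"ay":0,"az":0}]'
python3 -m crank '[{"claw":1,"dx":0,"dy":0.1,"dz":0,"ax":0,"ay":0,"az":0},{"claw":1,"dx":0,"dy":0,"dz":0,"ax":0,"ay":0,"az":0}]'
```

```text
time: 10.18
ee_pos: [0.5006, 0.1869, 0.0311]
eef_rot: [0.721, 0.693, 0.0, 0.0]
ft_force: [0.6, 0.1, -0.4]
width: 0.0005
grip_force: 0.0
time: 10.35
ee_pos: [0.5028, 0.1869, 0.0309]
eef_rot: [0.721, 0.693, -0.0, -0.0]
ft_force: [-2.4, 0.8, 1.1]
width: 0.0007
grip_force: 1.3
```

```bash
python3 -m crank '[{"claw":1,"dx":0,"dy":0.1,"dz":0,"ax":0,"ay":0,"az":0},{"claw":1,"dx":0,"dy":0,"dz":0,"ax":0,"ay":0,"az":0}]'
python3 -m crank '[{"claw":1,"dx":0,"dy":0.1,"dz":0,"ax":0,"ay":0,"az":0},{"claw":1,"dx":0,"dy":0,"dz":0,"ax":0,"ay":0,"az":0}]'
python3 -m crank '[{"claw":1,"dx":0,"dy":0.1,"dz":0,"ax":0,"ay":0,"az":0},{"claw":1,"dx":0,"dy":0,"dz":0,"ax":0,"ay":0,"az":0}]'
```

```text
time: 10.52
ee_pos: [0.5029, 0.1871, 0.0304]
eef_rot: [0.721, 0.693, -0.003, -0.002]
ft_force: [-14.0, -0.2, 10.5]
width: 0.0006
grip_force: 7.2
time: 10.68
ee_pos: [0.503, 0.1871, 0.0297]
eef_rot: [0.72, 0.694, -0.005, -0.004]
ft_force: [-27.1, -0.1, 17.7]
width: 0.0004
grip_force: 13.4
time: 10.85
ee_pos: [0.5031, 0.1873, 0.0291]
eef_rot: [0.72, 0.694, -0.007, -0.006]
ft_force: [-38.5, 0.3, 26.3]
width: 0.0006
grip_force: 19.5
```

```bash
python3 -m crank '[{"claw":1,"dx":0,"dy":-0.6,"dz":0,"ax":0,"ay":0,"az":0},{"claw":1,"dx":0,"dy":-0.4,"dz":-0.4,"ax":0,"ay":0,"az":0},{"claw":1,"dx":0,"dy":0,"dz":-1,"ax":0,"ay":0,"az":0},{"claw":1,"dx":0,"dy":0,"dz":-1,"ax":0,"ay":0,"az":0},{"claw":1,"dx":0.9,"dy":0,"dz":-0.6,"ax":0,"ay":0,"az":0},{"claw":1,"dx":1,"dy":0,"dz":0,"ax":0,"ay":0,"az":0},{"claw":1,"dx":1,"dy":0,"dz":0,"ax":0,"ay":0,"az":0},{"claw":1,"dx":1,"dy":0,"dz":0,"ax":0,"ay":0,"az":0}]'
python3 -m crank '[{"claw":1,"dx":1,"dy":0.5,"dz":0,"ax":0,"ay":0,"az":0},{"claw":1,"dx":0.9,"dy":0.5,"dz":0,"ax":0,"ay":0,"az":0},{"claw":1,"dx":0,"dy":0,"dz":0,"ax":0,"ay":0,"az":0}]'
python3 - <<'E'
from bench import r
from h import *
s=r.read_state();c=r.camera('wrist');im=cv2.cvtColor(c['color'],cv2.COLOR_RGB2BGR)
cv2.imwrite('pics/w2.png',cv2.resize(im,(768,576)))
import pickle;pickle.dump((s,c),open('w2.pkl','wb'));print(s['ee_pos'],s['eef_rot'])
# predicted pixel of candidate left end corners
E
```

```text
time: 11.52
ee_pos: [0.4869, 0.3063, 0.1218]
eef_rot: [0.721, 0.693, 0.001, -0.0]
ft_force: [0.2, 0.1, 0.1]
width: 0.0006
grip_force: 0.0
time: 11.77
ee_pos: [0.5193, 0.3663, 0.1203]
eef_rot: [0.719, 0.695, 0.001, -0.0]
ft_force: [-1.2, -0.1, -0.3]
width: 0.0005
grip_force: 0.0
[0.51934011 0.36626248 0.12027142] [ 7.18981262e-01  6.95028775e-01  9.68369626e-04 -9.77175255e-05]
```

View pics/w2.png

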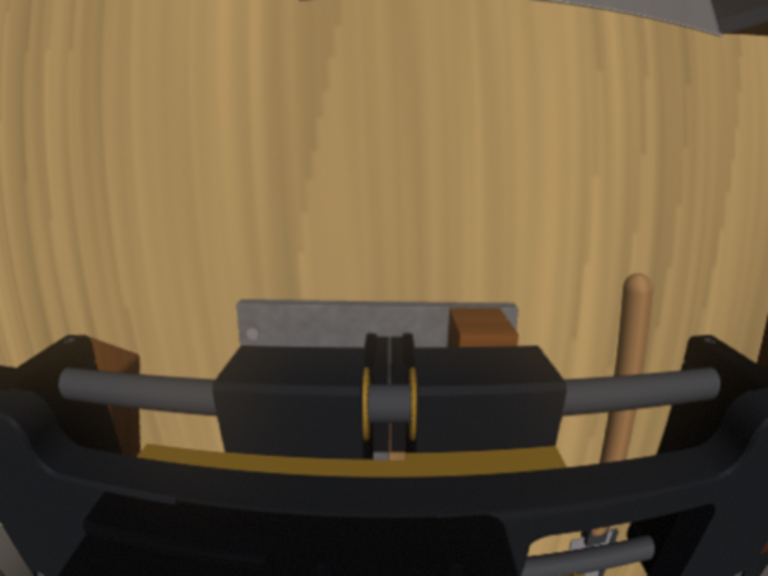

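The strip itself is mostly hidden: a bit of it is at (398,456), with its front edge at u≈389. The fence's left end face has its front top edge at (450,311) and bottom edge at about (453,346).

Run:
```python
from h import *;import pickle
s,c=pickle.load(open('w2.pkl','rb'))
for n,u,z in[('fence top front',(450,311),.057),('fence bottom front',(455,345),.012),('fence front, bottom2',(450,311),.012),('strip front edge',(389,456),.032),('board corner',(516,303),.012),('board front corner',(240,301),.012)]:
    print(n,wz(s,c,((u[0]+.5)/1.5-.5,(u[1]+.5)/1.5-.5),z).round(4))
```

```text
fence top front [0.5505 0.3681 0.057 ]
fence bottom front [0.5601 0.3295 0.012 ]
fence front, bottom2 [0.5565 0.3526 0.012 ]
strip front edge [0.5157 0.2589 0.032 ]
board corner [0.5988 0.3562 0.012 ]
board front corner [0.4245 0.3631 0.012 ]
```

```bash
python3 -m crank '[{"claw":1,"dx":0,"dy":0.5,"dz":0,"ax":0,"ay":0,"az":0},{"claw":1,"dx":0,"dy":0,"dz":0.8,"ax":0,"ay":0,"az":0},{"claw":1,"dx":0,"dy":0,"dz":0.8,"ax":0,"ay":0,"az":0},{"claw":1,"dx":0,"dy":0,"dz":0.8,"ax":0,"ay":0,"az":0},{"claw":1,"dx":0,"dy":0,"dz":0.6,"ax":0,"ay":0,"az":0},{"claw":1,"dx":0,"dy":0,"dz":0,"ax":0,"ay":0,"az":0}]'
python3 -m crank '[{"claw":1,"dx":-0.3,"dy":0,"dz":0,"ax":0,"ay":0,"az":0},{"claw":1,"dx":-0.3,"dy":0,"dz":0,"ax":0,"ay":0,"az":0},{"claw":1,"dx":-0.3,"dy":0,"dz":0,"ax":0,"ay":0,"az":0},{"claw":1,"dx":-0.3,"dy":0,"dz":0,"ax":0,"ay":0,"az":0},{"claw":1,"dx":-0.3,"dy":0,"dz":0,"ax":0,"ay":0,"az":0},{"claw":1,"dx":-0.3,"dy":0,"dz":0,"ax":0,"ay":0,"az":0},{"claw":1,"dx":-0.3,"dy":0,"dz":0,"ax":0,"ay":0,"az":0},{"claw":1,"dx":-0.3,"dy":0,"dz":0,"ax":0,"ay":0,"az":0}]'
```

```text
time: 12.32
ee_pos: [0.5318, 0.3574, 0.0274]
eef_rot: [0.721, 0.693, -0.003, -0.0]
ft_force: [-1.3, -0.0, -0.0]
width: 0.0004
grip_force: 0.0
time: 12.98
ee_pos: [0.531, 0.287, 0.0313]
eef_rot: [0.721, 0.693, 0.0, -0.0]
ft_force: [-0.6, 2.1, 1.1]
width: 0.0006
grip_force: 0.6
```

```bash
python3 -m crank '[{"claw":1,"dx":-0.3,"dy":0,"dz":0,"ax":0,"ay":0,"az":0},{"claw":1,"dx":-0.3,"dy":0,"dz":0,"ax":0,"ay":0,"az":0},{"claw":1,"dx":-0.3,"dy":0,"dz":0,"ax":0,"ay":0,"az":0},{"claw":1,"dx":-0.3,"dy":0,"dz":0,"ax":0,"ay":0,"az":0},{"claw":1,"dx":-0.3,"dy":0,"dz":0,"ax":0,"ay":0,"az":0},{"claw":1,"dx":-0.3,"dy":0,"dz":0,"ax":0,"ay":0,"az":0},{"claw":1,"dx":-0.3,"dy":0,"dz":0,"ax":0,"ay":0,"az":0},{"claw":1,"dx":-0.3,"dy":0,"dz":0,"ax":0,"ay":0,"az":0}]'
python3 -m crank '[{"claw":1,"dx":-0.3,"dy":0,"dz":0,"ax":0,"ay":0,"az":0},{"claw":1,"dx":-0.3,"dy":0,"dz":0,"ax":0,"ay":0,"az":0},{"claw":1,"dx":-0.3,"dy":0,"dz":0,"ax":0,"ay":0,"az":0},{"claw":1,"dx":-0.3,"dy":0,"dz":0,"ax":0,"ay":0,"az":0},{"claw":1,"dx":-0.3,"dy":0,"dz":0,"ax":0,"ay":0,"az":0},{"claw":1,"dx":-0.3,"dy":0,"dz":0,"ax":0,"ay":0,"az":0},{"claw":1,"dx":-0.3,"dy":0,"dz":0,"ax":0,"ay":0,"az":0}]'
```

```text
time: 13.65
ee_pos: [0.528, 0.215, 0.031]
eef_rot: [0.721, 0.693, -0.0, -0.0]
ft_force: [-0.5, 0.5, 0.4]
width: 0.0005
grip_force: 0.5
time: 14.23
ee_pos: [0.5255, 0.1519, 0.031]
eef_rot: [0.721, 0.693, -0.0, -0.0]
ft_force: [-0.2, 0.0, -0.1]
width: 0.0003
grip_force: 0.5
```

```bash
python3 -m crank '[{"claw":1,"dx":-0.2,"dy":0,"dz":0,"ax":0,"ay":0,"az":0},{"claw":1,"dx":-0.2,"dy":0,"dz":0,"ax":0,"ay":0,"az":0},{"claw":1,"dx":-0.2,"dy":0,"dz":0,"ax":0,"ay":0,"az":0},{"claw":1,"dx":-0.1,"dy":0,"dz":0,"ax":0,"ay":0,"az":0}]'
python3 -m crank '[{"claw":1,"dx":-0.1,"dy":0,"dz":0,"ax":0,"ay":0,"az":0},{"claw":1,"dx":-0.1,"dy":0,"dz":0,"ax":0,"ay":0,"az":0}]'
python3 -m crank '[{"claw":1,"dx":-0.1,"dy":0,"dz":0,"ax":0,"ay":0,"az":0},{"claw":1,"dx":0,"dy":0,"dz":0,"ax":0,"ay":0,"az":0}]'
python3 -m crank '[{"claw":1,"dx":-0.1,"dy":0,"dz":0,"ax":0,"ay":0,"az":0},{"claw":1,"dx":0,"dy":0,"dz":0,"ax":0,"ay":0,"az":0}]'
```

```text
time: 14.57
ee_pos: [0.5248, 0.131, 0.031]
eef_rot: [0.721, 0.693, -0.0, 0.0]
ft_force: [-0.2, -0.3, -1.0]
width: 0.0002
grip_force: 0.4
time: 14.73
ee_pos: [0.5246, 0.126, 0.031]
eef_rot: [0.721, 0.693, 0.0, -0.0]
ft_force: [-1.0, 2.0, 0.2]
width: 0.0004
grip_force: 0.6
time: 14.9
ee_pos: [0.5245, 0.1224, 0.031]
eef_rot: [0.721, 0.693, -0.0, 0.0]
ft_force: [0.0, -1.1, -0.4]
width: 0.0007
grip_force: 0.0
time: 15.07
ee_pos: [0.5244, 0.1195, 0.0311]
eef_rot: [0.721, 0.693, 0.0, 0.0]
ft_force: [0.4, 0.0, 0.0]
width: 0.0009
grip_force: 0.0
```

```bash
python3 -m crank '[{"claw":1,"dx":-0.1,"dy":0,"dz":0,"ax":0,"ay":0,"az":0},{"claw":1,"dx":0,"dy":0,"dz":0,"ax":0,"ay":0,"az":0}]'
python3 -m crank '[{"claw":1,"dx":-0.1,"dy":0,"dz":0,"ax":0,"ay":0,"az":0},{"claw":1,"dx":0,"dy":0,"dz":0,"ax":0,"ay":0,"az":0}]'
```

```text
time: 15.23
ee_pos: [0.5244, 0.1188, 0.0312]
eef_rot: [0.72, 0.694, 0.001, -0.001]
ft_force: [-0.3, 6.7, -1.0]
width: 0.0001
grip_force: 3.4
time: 15.4
ee_pos: [0.5244, 0.1185, 0.0315]
eef_rot: [0.72, 0.694, 0.002, -0.002]
ft_force: [0.2, 14.6, -0.8]
width: 0.0002
grip_force: 7.4
```

```bash
python3 -m crank '[{"claw":1,"dx":0.4,"dy":0,"dz":0,"ax":0,"ay":0,"az":0},{"claw":1,"dx":0.4,"dy":0,"dz":0,"ax":0,"ay":0,"az":0},{"claw":1,"dx":0,"dy":-0.7,"dz":0,"ax":0,"ay":0,"az":0},{"claw":1,"dx":0,"dy":-0.8,"dz":0,"ax":0,"ay":0,"az":0},{"claw":1,"dx":0,"dy":-0.7,"dz":0,"ax":0,"ay":0,"az":0},{"claw":1,"dx":-0.9,"dy":0,"dz":0,"ax":0,"ay":0,"az":0},{"claw":1,"dx":-1,"dy":0,"dz":0,"ax":0,"ay":0,"az":0},{"claw":1,"dx":-1,"dy":0,"dz":0,"ax":0,"ay":0,"az":0}]'
python3 -m crank '[{"claw":1,"dx":-0.9,"dy":0,"dz":0,"ax":0,"ay":0,"az":0},{"claw":1,"dx":0,"dy":0.4,"dz":0,"ax":0,"ay":0,"az":0},{"claw":1,"dx":0,"dy":0.3,"dz":0,"ax":0,"ay":0,"az":0},{"claw":1,"dx":0,"dy":0.2,"dz":0,"ax":0,"ay":0,"az":0},{"claw":1,"dx":0,"dy":0.1,"dz":0,"ax":0,"ay":0,"az":0}]'
```

```text
time: 16.07
ee_pos: [0.4555, 0.0535, 0.0312]
eef_rot: [0.72, 0.694, 0.0, 0.0]
ft_force: [0.7, -0.9, -0.8]
width: 0.0005
grip_force: 0.0
time: 16.48
ee_pos: [0.4857, 0.0264, 0.031]
eef_rot: [0.72, 0.694, 0.0, 0.0]
ft_force: [0.2, 0.7, 0.7]
width: 0.0004
grip_force: 0.0
```

```bash
python3 -m crank '[{"claw":1,"dx":0,"dy":0.1,"dz":0,"ax":0,"ay":0,"az":0},{"claw":1,"dx":0,"dy":0.1,"dz":0,"ax":0,"ay":0,"az":0},{"claw":1,"dx":0,"dy":0.1,"dz":0,"ax":0,"ay":0,"az":0},{"claw":1,"dx":0,"dy":0,"dz":0,"ax":0,"ay":0,"az":0}]'
python3 -m crank '[{"claw":1,"dx":0,"dy":0.1,"dz":0,"ax":0,"ay":0,"az":0},{"claw":1,"dx":0,"dy":0,"dz":0,"ax":0,"ay":0,"az":0}]'
python3 -m crank '[{"claw":1,"dx":0,"dy":0.1,"dz":0,"ax":0,"ay":0,"az":0},{"claw":1,"dx":0,"dy":0,"dz":0,"ax":0,"ay":0,"az":0}]'
```

```text
time: 16.82
ee_pos: [0.494, 0.0254, 0.031]
eef_rot: [0.721, 0.693, 0.0, 0.0]
ft_force: [0.4, -0.3, -0.5]
width: 0.0005
grip_force: 0.0
time: 16.98
ee_pos: [0.4949, 0.0252, 0.0305]
eef_rot: [0.721, 0.693, -0.001, -0.001]
ft_force: [-5.9, 1.0, 4.3]
width: 0.0003
grip_force: 3.1
time: 17.15
ee_pos: [0.4951, 0.0252, 0.0298]
eef_rot: [0.721, 0.693, -0.003, -0.004]
ft_force: [-18.8, 1.5, 12.9]
width: 0.0002
grip_force: 9.2
```

```bash
python3 -m crank '[{"claw":1,"dx":0,"dy":-0.6,"dz":0,"ax":0,"ay":0,"az":0},{"claw":1,"dx":0,"dy":-0.4,"dz":-0.3,"ax":0,"ay":0,"az":0},{"claw":1,"dx":0,"dy":0,"dz":-1,"ax":0,"ay":0,"az":0},{"claw":1,"dx":0,"dy":0,"dz":-1,"ax":0,"ay":0,"az":0},{"claw":1,"dx":0,"dy":0,"dz":-1,"ax":0,"ay":0,"az":0},{"claw":1,"dx":0,"dy":0,"dz":-1,"ax":0,"ay":0,"az":0},{"claw":1,"dx":0,"dy":0,"dz":-1,"ax":0,"ay":0,"az":0},{"claw":1,"dx":-1,"dy":0,"dz":-1,"ax":0,"ay":0,"az":0}]'
python3 -m crank '[{"claw":1,"dx":-1,"dy":0,"dz":0,"ax":0,"ay":0,"az":0},{"claw":1,"dx":-1,"dy":0.2,"dz":0,"ax":0,"ay":0,"az":0},{"claw":1,"dx":-1,"dy":0.2,"dz":0,"ax":0,"ay":0,"az":0},{"claw":1,"dx":-1,"dy":0.2,"dz":0,"ax":0,"ay":0,"az":0},{"claw":1,"dx":-0.5,"dy":0,"dz":0,"ax":0,"ay":0,"az":0},{"claw":1,"dx":0,"dy":0,"dz":0,"ax":0,"ay":0,"az":0}]'
python3 - <<'E'
from bench import r
from h import *;import pickle
s=r.read_state();c=r.camera('wrist');pickle.dump((s,c),open('w3.pkl','wb'));im=c['color'][:,:,::-1]
t=r.camera('top')['color'][:,:,::-1];cv2.imwrite('pics/top3.png',t)
a=cv2.resize(im[0:230,210:400],None,fx=2.5,fy=2.5,interpolation=cv2.INTER_CUBIC)
print(a.shape,s['ee_pos'],s['eef_rot']);cv2.imwrite('pics/w3.png',a)
E
```

```text
time: 17.82
ee_pos: [0.4684, 0.0009, 0.2211]
eef_rot: [0.719, 0.695, 0.001, -0.0]
ft_force: [1.6, 1.8, 0.3]
width: 0.0003
grip_force: 0.0
time: 18.32
ee_pos: [0.4804, -0.143, 0.2196]
eef_rot: [0.723, 0.691, -0.0, 0.0]
ft_force: [0.1, 0.0, -0.6]
width: 0.0008
grip_force: 0.0
(575, 475, 3) [ 0.48042968 -0.14300953  0.21964747] [ 7.22817212e-01  6.91039028e-01 -3.55361056e-04  4.62283416e-04]
```

View pics/w3.png

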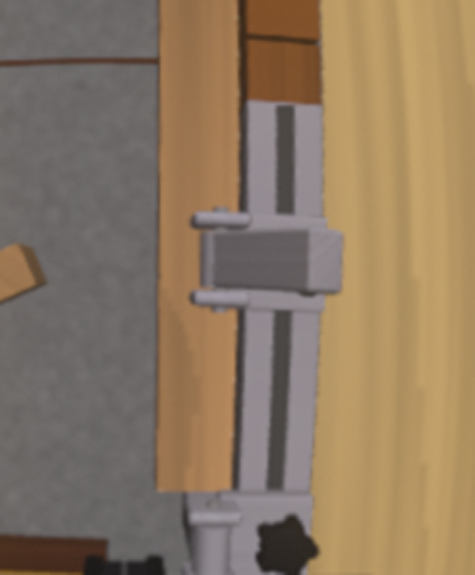

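The strip lies along the fence with a uniform dark line at u≈240–246 (top) and 235–241 (bottom). Its end is at v≈492 by the middle stop. I'll check that with numbers.

Run:
```python
from h import *;import pickle
s,c=pickle.load(open('w3.pkl','rb'))
P=lambda u,v,z:wz(s,c,((u+.5)/2.5-.5+210,(v+.5)/2.5-.5),z).round(4)
print('strip back',[P(*q,.032) for q in((239,40),(241,150),(237,350),(233,485))])
print('strip front',[P(*q,.032) for q in((159,40),(159,150),(158,350),(157,485))])
print('fence top front',[P(*q,.057) for q in((246,40),(247,150),(243,350),(239,485))])
print('end',P(195,492,.032),'shoe left',P(270,493,.06),'knob',P(287,543,.084),'kerf',P(80,62,.012))
g=cv2.cvtColor(c['color'],cv2.COLOR_RGB2HSV)
for v in(20,60,80,130,150,180,190):
    row=c['color'][v,300:312].astype(int);print(v,[tuple(map(int,x)) for x in row])
```

```text
strip back [array([0.5408, 0.0423, 0.032 ]), array([ 0.5388, -0.0113,  0.032 ]), array([ 0.5339, -0.1038,  0.032 ]), array([ 0.5314, -0.1683,  0.032 ])]
strip front [array([0.5042, 0.0424, 0.032 ]), array([ 0.5017, -0.0108,  0.032 ]), array([ 0.4976, -0.1026,  0.032 ]), array([ 0.4949, -0.1667,  0.032 ])]
fence top front [array([0.5396, 0.0343, 0.057 ]), array([ 0.5373, -0.0154,  0.057 ]), array([ 0.5328, -0.1011,  0.057 ]), array([ 0.5306, -0.1609,  0.057 ])]
end [ 0.513 -0.171  0.032] shoe left [ 0.5441 -0.1644  0.06  ] knob [ 0.5471 -0.1791  0.084 ] kerf [0.4672 0.0389 0.012 ]
20 [(159, 118, 79), (161, 121, 81), (164, 123, 81), (168, 126, 85), (160, 122, 83), (118, 90, 62), (74, 54, 37), (63, 43, 27), (80, 53, 31), (110, 70, 38), (126, 79, 43), (129, 81, 43)]
60 [(165, 124, 84), (166, 124, 84), (169, 127, 86), (172, 130, 88), (164, 124, 84), (123, 96, 70), (74, 62, 53), (66, 60, 57), (86, 79, 79), (121, 114, 117), (146, 137, 144), (151, 142, 148)]
80 [(167, 126, 86), (168, 127, 85), (172, 129, 88), (175, 131, 89), (167, 125, 86), (113, 87, 66), (67, 58, 53), (69, 64, 63), (88, 82, 83), (122, 115, 119), (144, 136, 142), (148, 140, 147)]
130 [(174, 130, 89), (176, 132, 90), (179, 135, 93), (175, 135, 97), (151, 121, 92), (90, 76, 65), (63, 58, 58), (85, 79, 80), (121, 113, 118), (143, 134, 140), (147, 139, 145), (147, 138, 145)]
150 [(177, 133, 90), (179, 134, 91), (181, 136, 94), (168, 128, 90), (106, 84, 67), (64, 57, 55), (71, 65, 64), (102, 95, 97), (140, 133, 138), (148, 141, 146), (147, 140, 145), (147, 140, 144)]
180 [(181, 136, 92), (177, 133, 90), (151, 115, 81), (102, 81, 63), (70, 62, 58), (78, 72, 73), (115, 107, 110), (139, 132, 137), (147, 140, 145), (147, 139, 145), (148, 140, 145), (148, 140, 146)]
190 [(181, 136, 92), (176, 132, 89), (134, 101, 72), (77, 63, 53), (63, 59, 58), (91, 85, 88), (129, 121, 127), (145, 137, 143), (147, 138, 145), (147, 139, 145), (148, 139, 145), (147, 138, 145)]
```

```bash
python3 -c "
from bench import r
print(r.close_job())"
```

```text
the job is handed in; nothing more can be done
None
```

I flipped the middle stop fully down, pushed the pine strip flush to the fence and butted it against the stop. The last pictures show both other stops still up, and I've handed the job in; it returned no verdict.

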